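Clip a glass valve into its spring-clip holder

TASK

Take the thick glass valve (the one with the black base) out of its rest, lay it over the two spring clips of the stand with its pin end towards the upright end plate, and press it level and gently down until the clips have snapped around it and it is fully home, then let go. Glass breaks: never push hard. Leave everything else on the desk undisturbed.

Things in the scene. Friction and masses are not known exactly. Their poses are not given: they have to be found in the camera images.
- tube_center (a point): Thick glass valve, 70 g: glass tube 30 mm in diameter, black base 34 mm on one end. Point on its axis; x runs along the axis to the base and pins (glass -56 to +44 mm, base +44 to +60, pins to +68). It lies level in one of two equal V rests, axis 48 mm above the desk; 28 mm either way along the axis are free of V blocks for the gripper.
- tube_pins (a point): Point on the same valve's axis at the end face of its black base, 60 mm from its centre point.
- holder: Fixed stand, black foot 84 x 165 mm, 14 mm thick. Origin on the desk under the midpoint between the clips; z up; y runs along the axis of a clipped valve, to the end plate. A post carries the clip head, set by hand at a height that is NOT measured: the axis of a valve fully home is anywhere from 74 to 104 mm above the desk, to be found by feel. The glass breaks at a push of about 22 N.
- pad (a joint): Brass sprung pad midway between the clips: 0 m free, grows as a valve presses it down (1.5 N); touched in the last 4 mm, about 0.004 when home. Spreading the clips takes a push of about 4 to 13 N in all; then they snap over and the push falls off until the valve lands on the clips' hard floor and the force rises steeply.
- slim_tube: Slim glass valve, 20 mm in diameter and 80 mm long, no black base, lying in the other rest. Origin at its centre, x along its axis. Bystander.
- rest_a: Fixed plywood rest with two white V blocks, 84 mm by 50 mm, blocks at x = -32 and +32 mm, tops 40 mm high; holds the thick valve. Origin on the desk under its centre, x along the valve.
- rest_b: The same rest, holding the slim valve.
- small_tube1: Small glass valve standing in a white cap, 26 mm in diameter, 62 mm tall. Origin under its centre. Bystander.
- small_tube2: Another like it. Bystander.
- globe_tube: Pear-shaped glass valve standing on its black base, 60 mm in diameter, 112 mm tall. Origin under its centre. Bystander.
- carton1: Upright plain carton 45 x 45 x 120 mm. Origin under its centre. Bystander.
- carton2: Lying plain carton 120 x 45 x 45 mm. Origin under its centre. Bystander.
- brush: Dusting brush lying on the desk, handle to its -x. Bystander.
- clip_foot (a point): Point on the stand's foot (14 mm above the desk) under the clips' midpoint. Above it two spring clips, 10 mm wide, stand at y = -32 and +32 mm: steel fingers either side (x) of the axis, mouth 25 mm, flared, first touched with the valve's axis 17 to 24 mm above home. 54 mm between the clips are free for the gripper's fingers, down to 34 mm below the home axis.
- end_plate (a point): Middle of the stand's upright aluminium end plate, 64 mm wide, 4 mm thick, its top 116 mm above the desk, at y = +90 mm of the stand: the valve's pins point to it.

How it is judged:
By the outcome, as a careful person would: the job done as asked, in the order asked, and still so for the second after the job is handed in, with the robot touching nothing.
It also fails if it takes over 45 s, if anything falls off the work surface, if the arm or the gripper's body presses on something with over 40 N, if the wrist force passes 120 N, or if a joint passes its speed limit or range.

ROBOT

A 6-joint arm with a two-finger parallel gripper is mounted at the origin on the work surface. World frame = base frame: x ahead of the robot, y to its left, z up, the work surface at z = 0. Lengths are in m, angles in rad, forces in N, time in s.
With the tool pointing down it reaches from about 0.25 to 0.8 m from the base axis. Payload 8.5 kg.
Tool frame: the origin (TCP) lies midway between the tips of the shut fingers; the grasp point (between the pads) lies 19 mm behind it; y points along the fingers, x is the direction in which the jaws open and shut, and the axes are right-handed (so a half turn about y gives the same grasp; the last joint's range is limited). The gripper opens to 85 mm and grips with 20 to 120 N. Pads are 22 mm wide; open, the fingers measure 114 mm over their backs; the gripper's body (76 mm by 85 mm) begins 54 mm behind the grasp point. The pads swing forward as they close: fully open they stand 13 mm farther back than shut.
Start: joints at [0, 0.238, -0.013, 1.319, 0, 1.571], TCP at [0.525, -0, 0.198] pointing down, gripper open.
Joint ranges: [-2.66, 2.66], [-1.03, 1.9], [-1.14, 1.46], [-1.82, 2.27], [-1.45, 1.34], [-3.14, 3.14]. Speed limits (rad/s): [2.22, 2.22, 2.79, 3.14, 3.14, 3.14].

INTERFACE

Orientations are given as a unit quaternion [x, y, z, w].
In Python, from bench import r, solve_ik, optics, finish_job, status gives the robot as it stands. The module is installed in compiled form; this text tells all that it offers. Calls block until the motion is done:
- r.movep(position, orientation): joint-space move of the TCP to a pose.
- r.line_to(position, v=0.15, ori=None, threshold=None): straight line of the TCP; ori=None keeps the orientation; v is the mean speed in m/s. With threshold (N) it stops when the force on the tool has changed by that much, and returns True; else False.
- r.move_joints(angles): joint-space move.
- r.set_gripper(opening, strength=None): finger opening in m; strength is the grip in N (None keeps the last); returns when the fingers have stopped.
- r.sleep(seconds).
- solve_ik(position, orientation): joint angles nearest the present ones, or None.
- optics.read_camera(name): name is "scene" or "side" or "wrist"; returns (picture, depth): 420x560x3 uint8, red, green, blue; 420x560 float32, m along the optical axis (not along the pixel's ray), 0 where there is no reading.
- optics.get_calibration(name): a dict with "K" (3x3 intrinsics, pixels), "camera_from_world" (4x4, takes a point from world to camera coordinates). Camera axes: x right, y down, z forward; pixel columns grow to the right and rows downward; lengths in m; the calibration is good to about 2 mm. A picture is of the moment at which its call begins: read the wrist's pose just before it. get_calibration takes no time and is no camera call; for the wrist camera it gives the pose at the moment of the call.
A pose or a line that the arm cannot do raises r.PlanningError and nothing moves.
- finish_job(): hands the job in, once; it reports no verdict.
Readings, each from a call of its own:
- status.read_time_s(): time.
- status.read_q(): joint angles.
- status.read_qd(): joint speeds.
- status.read_joint_efforts(): joint torques, N m.
- status.read_eef_pos(): TCP position.
- status.read_eef_rot(): TCP orientation.
- status.read_contact_force(): force on the tool from outside, world axes, zero at the start.
- status.read_torque(): the same for the moment, N m.
- status.read_finger_gap(): finger opening in m.
Only numpy, scipy, OpenCV 4.12 (cv2) and the standard library are available. Lean on these libraries where they do the work, as an engineer would, in place of code of your own. Each camera call takes 0.05 s, during which the arm holds its last target.

## Working session

There is one attempt and no reset: what is moved stays moved. The work goes in short steps, each a Python script; the robot and the scene stay as the last script left them, time stands still between calls to the robot, and variables do not carry over. Pictures are saved under pics/ and viewed, and the job is handed in when it is done.

```bash
mkdir -p pics; ls; python3 - <<'E'
from bench import r, solve_ik, optics, finish_job, status
import cv2,numpy as np
for n in ["scene","side","wrist"]:
    p,d=optics.read_camera(n); c=optics.get_calibration(n)
    cv2.imwrite(f"pics/{n}0.png",p[:,:,::-1]); np.savez(f"{n}0.npz",p=p,d=d,K=c["K"],T=c["camera_from_world"])
    print(n,np.round(c["K"],1).tolist(),np.round(np.linalg.inv(c["camera_from_world"]),3).tolist())
print(status.read_time_s(),status.read_eef_rot(),status.read_eef_pos())
E
```

```text
pics
scene [[544.8, 0.0, 276.3], [0.0, 544.8, 200.7], [0.0, 0.0, 1.0]] [[-0.562, 0.517, -0.646, 1.48], [0.827, 0.361, -0.431, 0.596], [0.01, -0.776, -0.63, 0.951], [0.0, 0.0, 0.0, 1.0]]
side [[398.0, 0.0, 271.7], [0.0, 398.0, 208.3], [0.0, 0.0, 1.0]] [[0.727, -0.371, 0.578, -0.0], [-0.687, -0.36, 0.632, -0.648], [-0.026, -0.856, -0.516, 0.584], [0.0, 0.0, 0.0, 1.0]]
wrist [[367.1, 0.0, 279.8], [0.0, 367.1, 206.0], [0.0, 0.0, 1.0]] [[1.0, 0.0, -0.001, 0.524], [-0.0, -0.949, -0.315, 0.082], [-0.001, 0.315, -0.949, 0.374], [0.0, 0.0, 0.0, 1.0]]
0.15 [ 7.07113070e-01 -4.04131069e-04 -4.16700295e-04 -7.07100254e-01] [ 5.24648673e-01 -5.60653237e-06  1.97486779e-01]
```

View pics/scene0.png

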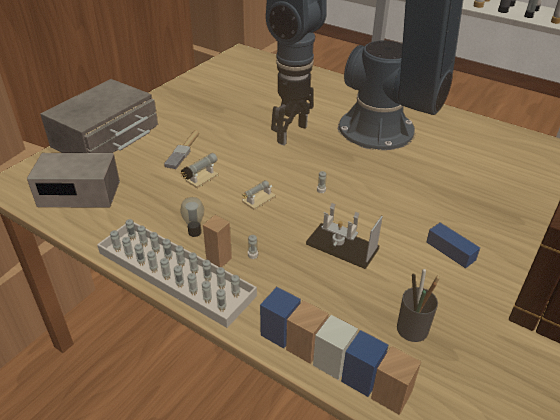

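View pics/side0.png

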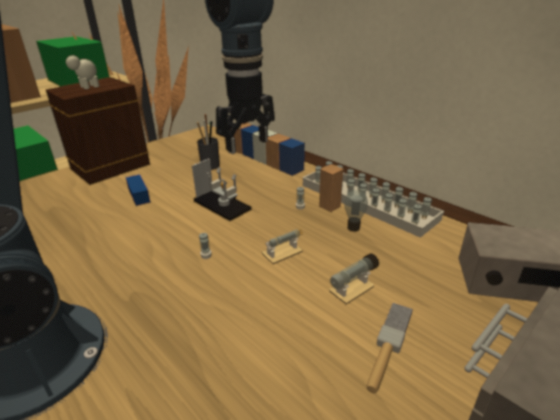

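View pics/wrist0.png

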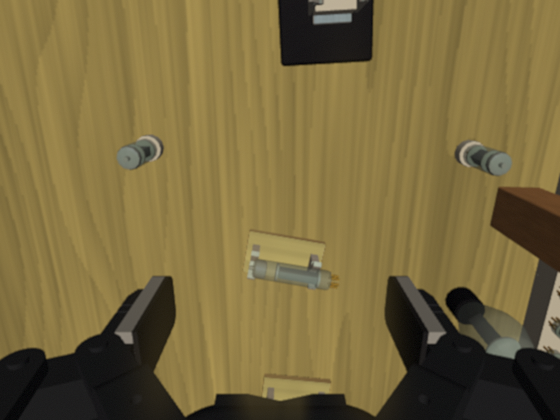

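The scene picture shows the thick valve at about (200,170) with its base at (187,175). The slim valve is at (260,192) and the stand at (345,240), with its end plate at (375,238). In the wrist view the foot of the stand is at the top centre (325,30) and the slim valve is in the middle. I'll cast rough rays first, then look from above.

```bash
cat > h.py <<'E'
import numpy as np,cv2
from bench import r, solve_ik, optics, finish_job, status
def ray(K,T,u,v,z):
    W=np.linalg.inv(T); d=W[:3,:3]@np.linalg.inv(K)@np.array([u,v,1.]); o=W[:3,3]
    return o+d*(z-o[2])/d[2]
def proj(K,T,p):
    c=T[:3,:3]@np.array(p)+T[:3,3]; q=K@c; return q[:2]/q[2]
from scipy.spatial.transform import Rotation as R
def down(yaw): # tool x along yaw, y down
    x=np.array([np.cos(yaw),np.sin(yaw),0]); y=np.array([0,0,-1.]); z=np.cross(x,y)
    return R.from_matrix(np.column_stack([x,y,z])).as_quat()
def snap(name,tag):
    c=optics.get_calibration(name); p,d=optics.read_camera(name)
    cv2.imwrite(f"pics/{tag}.png",p[:,:,::-1]); np.savez(f"{tag}.npz",p=p,d=d,K=c["K"],T=c["camera_from_world"])
def load(tag):
    f=np.load(f"{tag}.npz"); return f["p"],f["d"],f["K"],f["T"]
E
python3 - <<'E'
from h import *
for n,pts in dict(scene0=dict(base=(187,175,.048),front=(213,159,.048),slimA=(248,196,.045),slimB=(271,185,.045),foot=(343,243,.014),plate=(376,232,.08),globe=(194,230,0),cart=(218,262,0),st1=(322,190,0),st2=(252,255,0)),
 side0=dict(base=(372,262,.048),front=(337,284,.048),slimA=(297,237,.045),slimB=(268,246,.045),foot=(222,206,.014),plate=(203,180,.08),globe=(354,226,0),st1=(206,255,0),st2=(300,207,0))).items():
    p,d,K,T=load(n)
    for k,(u,v,z) in pts.items(): print(n,k,ray(K,T,u,v,z).round(3), "depth",d[v,u].round(3))
E
python3 - <<'E'
import cv2
a=cv2.imread('pics/scene0.png')[140:280,150:410]
b=cv2.imread('pics/side0.png')[150:310,170:400]
cv2.imwrite('pics/sc.png',cv2.resize(a,None,fx=3,fy=3,interpolation=2)); cv2.imwrite('pics/si.png',cv2.resize(b,None,fx=3,fy=3,interpolation=2))
E
```

```text
scene0 base [ 0.603 -0.29   0.048] depth 1.515
scene0 front [ 0.501 -0.28   0.048] depth 1.563
scene0 slimA [ 0.578 -0.097  0.045] depth 1.456
scene0 slimB [ 0.504 -0.074  0.045] depth 1.501
scene0 foot [0.563 0.186 0.014] depth 1.357
scene0 plate [0.549 0.261 0.08 ] depth 1.288
scene0 globe [ 0.727 -0.162  0.   ] depth 1.382
scene0 cart [ 0.782 -0.038  0.   ] depth 1.295
scene0 st1 [0.391 0.025 0.   ] depth 1.538
scene0 st2 [0.715 0.016 0.   ] depth 1.327
side0 base [ 0.597 -0.303  0.048] depth 0.825
side0 front [ 0.492 -0.294  0.048] depth 0.777
side0 slimA [ 0.556 -0.125  0.045] depth 0.945
side0 slimB [ 0.484 -0.102  0.045] depth 0.927
side0 foot [0.549 0.16  0.014] depth 1.121
side0 plate [0.536 0.22  0.08 ] depth 1.17
side0 globe [ 0.743 -0.153  0.   ] depth 1.01
side0 st1 [0.395 0.023 0.   ] depth 0.933
side0 st2 [0.715 0.014 0.   ] depth 1.12
```

View pics/sc.png

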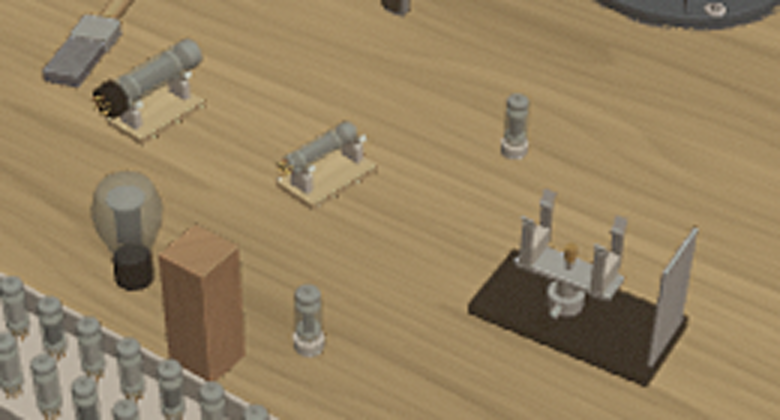

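View pics/si.png

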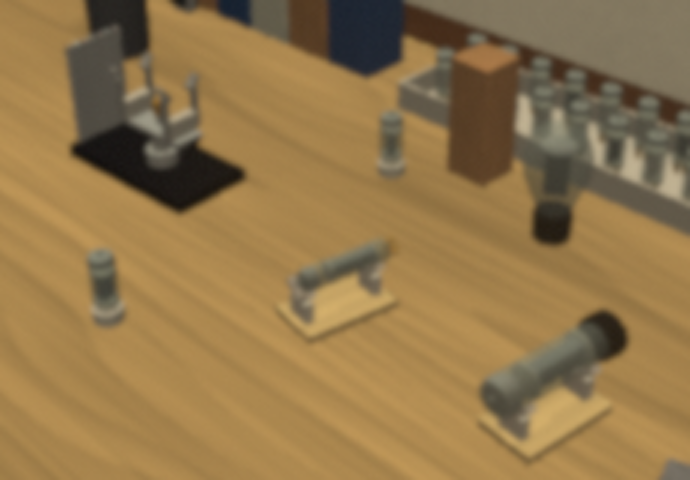

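The close-ups show the thick valve's base pointing to about +x (robot's far side), and the stand's y axis running to about +y world. Next I'll take wrist views over both.

```bash
python3 - <<'E'
from h import *
t=status.read_time_s()
r.movep([0.56,0.15,0.25],down(0)); snap("wrist","wh"); print(status.read_time_s(),status.read_q().round(2))
r.movep([0.54,-0.285,0.25],down(-np.pi/2)); snap("wrist","wt"); print(status.read_time_s(),status.read_q().round(2))
E
```

```text
0.8917 [ 0.26  0.33  0.24  1.49 -0.    1.83]
2.5417 [-0.48  0.38  0.33  1.51  0.    2.66]
```

View pics/wh.png

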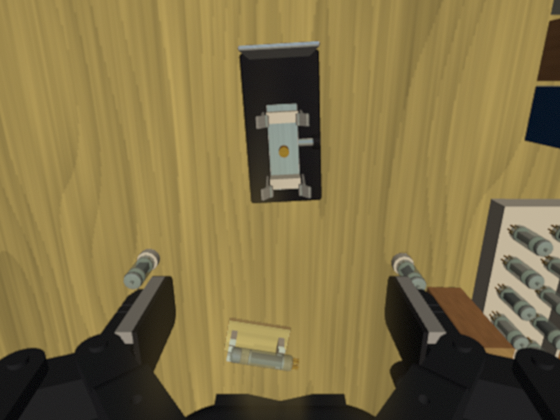

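View pics/wt.png

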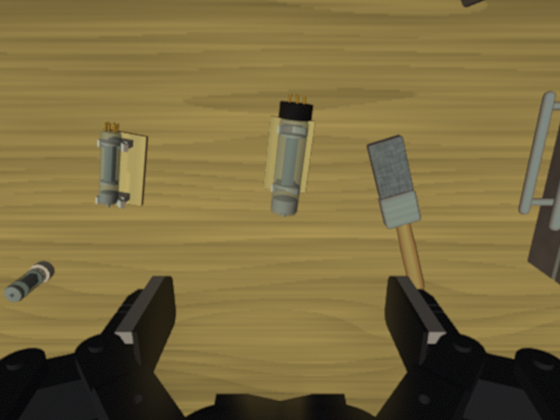

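Wrist views: in `wh` the foot covers about (240–322, 50–202), with the brass pad at (284,151), clips at rows ~118 and ~187, and the end plate at the top (row 46). In `wt` the valve runs from (285,213) up to its black base at (295,110), with pins above. Now the measurements.

```bash
python3 - <<'E'
from h import *
p,d,K,T=load("wh"); print("cam",np.linalg.inv(T)[:3,3].round(3))
m=(p.max(2)<45).astype(np.uint8); m[:, :225]=0; m[:,335:]=0; m[:30]=0; m[215:]=0
m=cv2.morphologyEx(m,cv2.MORPH_CLOSE,np.ones((25,25)))
c=max(cv2.findContours(m,0,2)[0],key=cv2.contourArea)
L=[];Rr=[]
for v in range(70,190,4):
    u=np.where(m[v])[0]; L.append(ray(K,T,u[0]-.5,v,.014)); Rr.append(ray(K,T,u[-1]+.5,v,.014))
L=np.array(L);Rr=np.array(Rr)
for q in (L,Rr): k=np.polyfit(q[:,1],q[:,0],1); print("edge x=%.4f*y+%.4f"%tuple(k), np.std(q[:,0]-np.polyval(k,q[:,1])))
print("width",(Rr-L)[:,0].mean())
for uv in [(286,202),(250,203),(320,200)]: print("front",ray(K,T,*uv,.014).round(4))
# brass pad
hsv=cv2.cvtColor(p,cv2.COLOR_RGB2HSV)
b=cv2.inRange(hsv,(10,120,100),(30,255,255)); b[:135]=0;b[165:]=0;b[:,:275]=0;b[:,295:]=0
vv,uu=np.where(b); print("pad px",uu.mean(),vv.mean(),len(uu),"depth",np.median(d[vv,uu]))
W=np.linalg.inv(T)
def pt(u,v): 
    z=d[v,u]; return W[:3,:3]@(np.linalg.inv(K)@[u,v,1]*z)+W[:3,3]
print("pad",pt(int(uu.mean()),int(vv.mean())).round(4))
for uv in [(284,118),(284,183),(262,121),(303,118),(267,190),(304,188),(280,130),(280,47),(250,48),(314,45),(260,80),(284,165)]: print(uv,p[uv[1],uv[0]],pt(*uv).round(4))
p,d,K,T=load("wt"); W=np.linalg.inv(T); print("cam",W[:3,3].round(3))
for uv in [(296,110),(293,125),(291,150),(288,180),(286,205),(300,150),(282,150),(276,185)]: print(uv,p[uv[1],uv[0]],pt(*uv).round(4))
for n,reg in (("wh",(225,25,345,215)),("wt",(250,80,340,230))):
    a=cv2.imread(f"pics/{n}.png")[reg[1]:reg[3],reg[0]:reg[2]]; cv2.imwrite(f"pics/{n}z.png",cv2.resize(a,None,fx=3,fy=3,interpolation=2) )
E
```

```text
cam [0.559 0.232 0.426]
edge x=-0.3686*y+0.5970 0.015437701277249017
edge x=-0.0520*y+0.6119 0.0003530272163124979
width 0.07335256704470998
front [0.5662 0.1001 0.014 ]
front [0.5238 0.0988 0.014 ]
front [0.6062 0.1026 0.014 ]
pad px 283.4047619047619 151.10714285714286 84 depth 0.35005778
pad [0.562  0.1713 0.0768]
(284, 118) [197 184 159] [0.5628 0.2018 0.0742]
(284, 183) [195 181 155] [0.5631 0.1388 0.0729]
(262, 121) [115 109  98] [0.5436 0.2018 0.1036]
(303, 118) [104  98  89] [0.5787 0.2045 0.1054]
(267, 190) [117 109  95] [0.5473 0.1402 0.1031]
(304, 188) [105 100  90] [0.5809 0.1423 0.1039]
(280, 130) [144 156 147] [0.5591 0.1885 0.0552]
(280, 47) [121 120 110] [0.559  0.2593 0.1154]
(250, 48) [138 140 136] [0.5356 0.2586 0.1147]
(314, 45) [122 122 111] [0.5855 0.2608 0.115 ]
(260, 80) [30 27 25] [0.5379 0.236  0.0154]
(284, 165) [143 155 144] [0.5632 0.1531 0.055 ]
cam [ 0.621 -0.283  0.426]
(296, 110) [24 22 21] [ 0.5971 -0.2988  0.0647]
(293, 125) [111 112  97] [ 0.5828 -0.2962  0.0625]
(291, 150) [112 120 109] [ 0.5585 -0.2945  0.063 ]
(288, 180) [108 116 105] [ 0.5277 -0.2918  0.0621]
(286, 205) [117 121 108] [ 0.5008 -0.29    0.0621]
(300, 150) [119 116  84] [ 0.5579 -0.3037  0.0589]
(282, 150) [138 135 101] [ 0.5581 -0.2856  0.0606]
(276, 185) [123 123 105] [ 0.5215 -0.2795  0.0588]
```

```bash
python3 - <<'E'
import cv2,numpy as np
a=cv2.imread("pics/whz.png");b=cv2.imread("pics/wtz.png")
h=max(a.shape[0],b.shape[0]);f=lambda x:cv2.copyMakeBorder(x,0,h-x.shape[0],0,0,0)
cv2.imwrite("pics/zz.png",np.hstack([f(a),f(b)]))
E
```

```text
(no output)
```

View pics/zz.png

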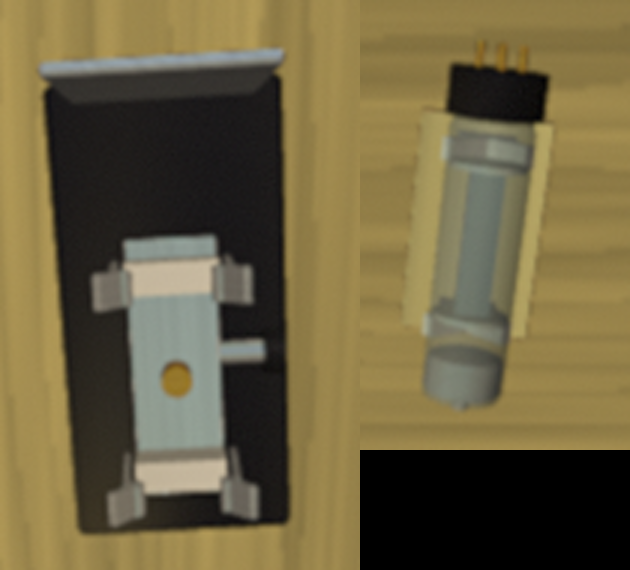

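```bash
python3 - <<'E'
from h import *
def cloud(n):
    p,d,K,T=load(n); W=np.linalg.inv(T)
    v,u=np.mgrid[:420,:560]; q=np.stack([u,v,np.ones_like(u)],-1)@np.linalg.inv(K).T*d[...,None]
    return p,q@W[:3,:3].T+W[:3,3]
p,X=cloud("wt")
def fitaxis(n,reg):
    p,X=cloud(n); u0,v0,u1,v1=reg
    pts=[];ends=[]
    for v in range(v0,v1):
        row=X[v,u0:u1]; ok=np.where(row[:,2]>.050)[0]
        if len(ok)<8: continue
        a,b=row[ok[0]],row[ok[-1]]; pts.append([v,*((a+b)/2)[:2],np.linalg.norm(a-b),row[ok,2].max()])
    return np.array(pts)
P=fitaxis("wt",(255,85,335,225)); print(P[::6].round(4))
g=P[P[:,3]>.02]; k=np.polyfit(g[:,1],g[:,2],1); print("y=%.4f x + %.4f"%tuple(k))
# dark base mask
p,d,K,T=load("wt"); m=(p.max(2)<50).astype(np.uint8); m[:85]=0;m[225:]=0;m[:,:255]=0;m[:,335:]=0
v,u=np.where(m); print("base rows",v.min(),v.max(),u.min(),u.max()); print("base min/max x",X[v,u][:,0].min(),X[v,u][:,0].max())
c=max(cv2.findContours(m,0,2)[0],key=cv2.contourArea); print("rect",cv2.minAreaRect(c))
# glass rim (tip end)
# stand
p,X=cloud("wh")
print("clips floors");
white=(p.min(2)>150)&(X[...,2]>.06)&(X[...,2]<.09); white[:,:255]=0;white[:,315:]=0;white[:90]=0;white[210:]=0
n,l,s,c=cv2.connectedComponentsWithStats(white.astype(np.uint8))
for i in range(1,n):
    if s[i,4]>60: q=X[l==i]; print(s[i],q.mean(0).round(4),((q.min(0)+q.max(0))/2).round(4),np.median(q[:,2]).round(4))
print("fingers")
f=(X[...,2]>.092)&(X[...,2]<.112); f[:,:250]=0;f[:,318:]=0;f[:90]=0;f[210:]=0
n,l,s,c=cv2.connectedComponentsWithStats(f.astype(np.uint8))
for i in range(1,n):
    if s[i,4]>20: q=X[l==i]; print(s[i],q.mean(0).round(4),((q.min(0)+q.max(0))/2).round(4),q[:,2].max().round(4))
pl=(X[...,2]>.110); pl[:,:230]=0;pl[:,330:]=0;pl[:30]=0;pl[60:]=0
q=X[pl]; print("plate",q.mean(0),q.min(0),q.max(0),np.polyfit(q[:,0],q[:,1],1))
E
```

```text
[[ 9.600e+01  6.096e-01 -3.001e-01  1.550e-02  5.720e-02]
 [ 1.030e+02  6.030e-01 -2.948e-01  2.450e-02  6.560e-02]
 [ 1.090e+02  5.973e-01 -2.989e-01  3.260e-02  6.630e-02]
 [ 1.150e+02  5.914e-01 -2.980e-01  3.280e-02  6.600e-02]
 [ 1.210e+02  5.857e-01 -2.970e-01  2.700e-02  6.270e-02]
 [ 1.270e+02  5.799e-01 -2.966e-01  2.800e-02  6.410e-02]
 [ 1.330e+02  5.739e-01 -2.956e-01  2.820e-02  6.370e-02]
 [ 1.390e+02  5.680e-01 -2.957e-01  2.830e-02  6.320e-02]
 [ 1.450e+02  5.618e-01 -2.948e-01  2.850e-02  6.340e-02]
 [ 1.510e+02  5.556e-01 -2.938e-01  2.870e-02  6.380e-02]
 [ 1.570e+02  5.851e-01 -2.953e-01  3.807e-01  4.261e-01]
 [ 1.630e+02  5.818e-01 -2.809e-01  3.819e-01  4.261e-01]
 [ 1.690e+02  5.368e-01 -2.920e-01  2.910e-02  4.261e-01]
 [ 1.750e+02  5.754e-01 -2.945e-01  3.865e-01  4.261e-01]
 [ 1.810e+02  5.240e-01 -2.905e-01  2.840e-02  6.360e-02]
 [ 1.870e+02  5.177e-01 -2.895e-01  2.850e-02  6.360e-02]
 [ 1.930e+02  5.113e-01 -2.890e-01  2.750e-02  6.320e-02]
 [ 1.990e+02  5.043e-01 -2.885e-01  2.880e-02  6.390e-02]
 [ 2.050e+02  4.976e-01 -2.874e-01  2.890e-02  4.261e-01
[... 172 characters left out ...]
3153991699219, 110.97693634033203), (31.876924514770508, 16.99275779724121), 7.125016689300537)
clips floors
[268 112  28  11 238] [0.5609 0.2023 0.0731] [0.5605 0.2026 0.0731] 0.073
[271 179  29  10 216] [0.5644 0.1385 0.0731] [0.5641 0.1384 0.0734] 0.0731
fingers
[295 112  14  14 161] [0.5775 0.2039 0.1036] [0.5775 0.2039 0.1014] 0.1095
[255 114  14  14 160] [0.5435 0.2021 0.1033] [0.5433 0.202  0.1009] 0.1093
[298 182  13  16 150] [0.5807 0.1404 0.1029] [0.581  0.1399 0.1013] 0.1102
[261 184  12  16 148] [0.5468 0.1385 0.1032] [0.5468 0.1381 0.1016] 0.1097
plate [0.55742929 0.25996265 0.11979121] [0.52551342 0.2320366  0.11001071] [0.5886105  0.2637737  0.42564811] [0.05146191 0.23127627]
```

Depth agrees with the stated sizes:

| Item | Measured | Check |
|---|---|---|
| Valve centre | about (0.543, -0.2926), heading -6.2° | top of glass at 0.063 m, as expected |
| Stand origin | about (0.5623, 0.171), y axis turned 3.0° | clip floors 0.0731 m and pad top 0.0768 m both give a home axis of about 0.088 m |

Next is the grasp.

```bash
python3 - <<'E'
from h import *
c=np.array([.543,-.2926]); q=down(np.radians(-96.2))
r.set_gripper(0.06,40)
r.movep([*c,.13],q)
hit=r.line_to([*c,.031],v=0.08,threshold=6); print("hit",hit,status.read_eef_pos().round(4),status.read_finger_gap())
snap("side","g1")
if not hit:
    r.set_gripper(0.0,40); print("gap",status.read_finger_gap(),status.read_contact_force().round(2))
    snap("wrist","g2")
print(status.read_time_s())
E
```

```text
hit False [ 0.5434 -0.2928  0.0315] 0.060332432520204246
gap -4.705737454065953e-05 [-0.45  0.11 -0.55]
5.5583
```

View pics/g2.png

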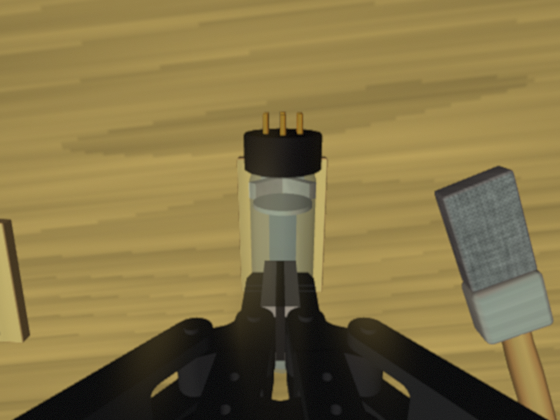

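The fingers shut fully with nothing between them. I'll check where they ended up.

```bash
python3 - <<'E'
from h import *
print(status.read_eef_pos().round(4), status.read_contact_force(), status.read_finger_gap(), R.from_quat(status.read_eef_rot()).as_matrix().round(3))
snap("scene","g3"); snap("side","g4")
a=cv2.imread("pics/g4.png")[180:330,270:430]; s=cv2.imread("pics/g1.png")[180:330,270:430]; b=cv2.imread("pics/g3.png")[110:220,140:260]
cv2.imwrite("pics/g5.png",np.hstack([cv2.resize(x,(266*1,250)) for x in (s,a,b)]))
E
```

```text
[ 0.543  -0.2926  0.031 ] [ 1.00722453 -0.89397259 -0.49505432] 0.00018863120576430962 [[-0.108  0.     0.994]
 [-0.994 -0.    -0.108]
 [ 0.    -1.     0.   ]]
```

View pics/g5.png

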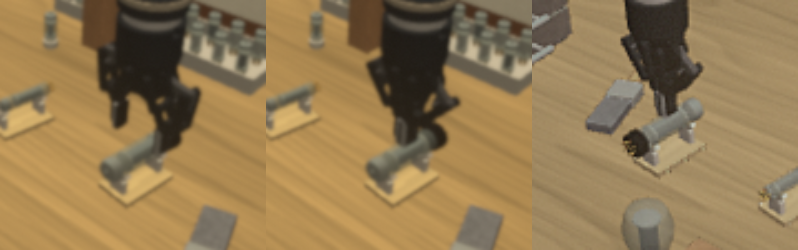

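View pics/g3.png

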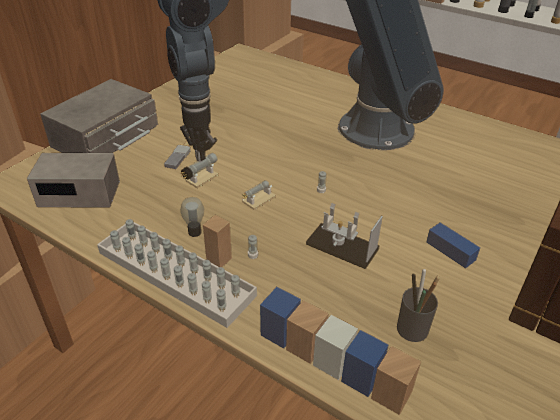

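```bash
python3 - <<'E'
from h import *
for n,uvs in (("g2",[(280,268),(280,290),(268,275),(292,275),(280,330),(282,190),(282,150),(282,225),(283,365),(150,60)]),("g3",[(200,163),(200,150),(205,160),(187,175),(213,159)])):
    p,d,K,T=load(n); W=np.linalg.inv(T); print(n,W[:3,3].round(3))
    for u,v in uvs: print((u,v),p[v,u],d[v,u].round(3),(W[:3,:3]@(np.linalg.inv(K)@[u,v,1]*d[v,u])+W[:3,3]).round(4))
a=cv2.imread("pics/g3.png")[110:200,150:250]; cv2.imwrite("pics/g6.png",cv2.resize(a,None,fx=6,fy=6,interpolation=2))
a=cv2.imread("pics/g4.png")[180:320,280:420]; cv2.imwrite("pics/g7.png",cv2.resize(a,None,fx=4,fy=4,interpolation=2))
E
```

```text
g2 [ 0.623 -0.301  0.207]
(280, 268) [41 39 28] 0.146 [ 0.5539 -0.2932  0.0765]
(280, 290) [36 32 23] 0.13 [ 0.554  -0.2932  0.0931]
(268, 275) [77 72 58] 0.142 [ 0.5535 -0.2885  0.0805]
(292, 275) [63 61 53] 0.141 [ 0.5531 -0.2977  0.0816]
(280, 330) [40 38 35] 0.125 [ 0.5441 -0.2921  0.1021]
(282, 190) [146 147 129] 0.15 [ 0.5819 -0.2971  0.0627]
(282, 150) [35 30 27] 0.142 [ 0.5986 -0.2988  0.0651]
(282, 225) [123 130 117] 0.153 [ 0.5672 -0.2955  0.0642]
(283, 365) [121 127 114] 0.179 [ 0.4937 -0.2881  0.0619]
(150, 60) [161 139  79] 0.192 [ 0.642  -0.2345  0.0009]
g3 [1.48  0.596 0.951]
(200, 163) [135 137 125] 1.539 [ 0.5519 -0.2845  0.0613]
(200, 150) [50 41 31] 1.51 [ 0.551  -0.2807  0.1063]
(205, 160) [142 145 133] 1.55 [ 0.5333 -0.2817  0.0621]
(187, 175) [41 35 25] 1.52 [ 0.6013 -0.2914  0.0461]
(213, 159) [132 130 117] 1.577 [ 0.5025 -0.2788  0.0493]
```

View pics/g6.png

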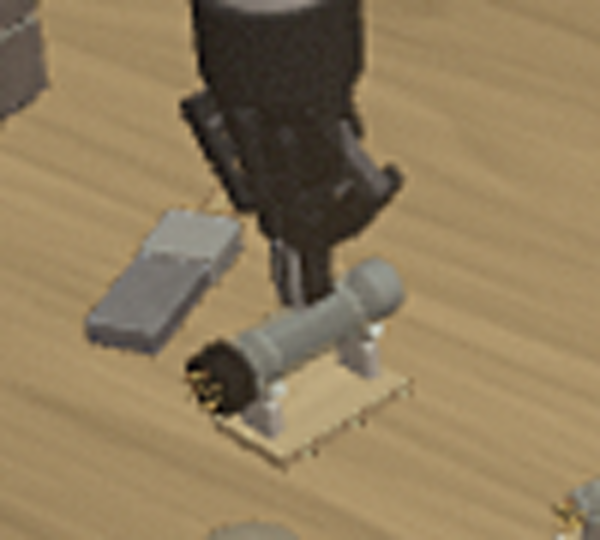

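View pics/g7.png

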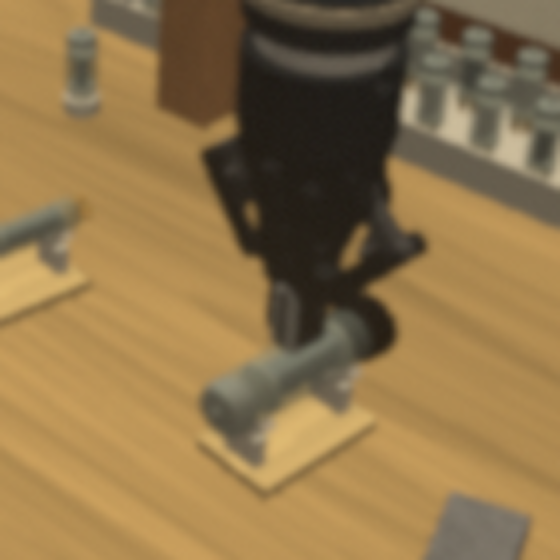

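```bash
python3 - <<'E'
from h import *
p,d,K,T=load("g2")
for q in [(.554,-.2935,.063),(.554,-.2935,.070),(.554,-.2935,.075),(.543,-.2926,.031)]: print(q,proj(K,T,q).round(1))
W=np.linalg.inv(T)
for v in range(236,300,4): 
    print(v,[(W[:3,:3]@(np.linalg.inv(K)@[u,v,1]*d[v,u])+W[:3,3]).round(3)[[0,2]].tolist() for u in (262,272,288,298)])
p,d,K,T=load("g1")
n=np.array([-.108,-.994,0])
for s in (.03,-.03): print("tips side",proj(K,T,np.array([.543,-.2926,.035])+s*n).round(1),proj(K,T,np.array([.543,-.2926,.075])+s*n).round(1))
for n_ in ("g1","g4"):
  a=cv2.imread(f"pics/{n_}.png")[200:310,300:420]; cv2.imwrite(f"pics/{n_}z.png",cv2.resize(a,None,fx=6,fy=5,interpolation=2))
E
```

```text
(0.554, -0.2935, 0.063) [280.7 252.9]
(0.554, -0.2935, 0.07) [280.7 260.2]
(0.554, -0.2935, 0.075) [280.7 265.9]
(0.543, -0.2926, 0.031) [281.1 245.3]
236 [[0.562, 0.06], [0.562, 0.062], [0.561, 0.063], [0.56, 0.062]]
240 [[0.56, 0.06], [0.56, 0.062], [0.56, 0.063], [0.559, 0.061]]
244 [[0.558, 0.06], [0.623, 0.207], [0.558, 0.063], [0.557, 0.062]]
248 [[0.556, 0.061], [0.557, 0.063], [0.555, 0.062], [0.555, 0.061]]
252 [[0.554, 0.059], [0.554, 0.062], [0.554, 0.063], [0.553, 0.061]]
256 [[0.552, 0.06], [0.553, 0.062], [0.552, 0.062], [0.551, 0.062]]
260 [[0.55, 0.06], [0.554, 0.068], [0.553, 0.069], [0.549, 0.061]]
264 [[0.548, 0.059], [0.554, 0.072], [0.553, 0.071], [0.547, 0.061]]
268 [[0.546, 0.06], [0.554, 0.077], [0.553, 0.075], [0.545, 0.06]]
272 [[0.55, 0.072], [0.554, 0.079], [0.553, 0.078], [0.549, 0.072]]
276 [[0.55, 0.074], [0.553, 0.081], [0.553, 0.082], [0.549, 0.075]]
280 [[0.554, 0.085], [0.554, 0.086], [0.554, 0.086], [0.548, 0.078]]
284 [[0.554, 0.089], [0.553, 0.087], [0.553, 0.088], [0.549, 0.082]]
288 [[0.554, 0.091], [0.554, 0.091], [0.553, 0.091], [0.549, 0.084]]
292 [[0.554, 0.094], [0.553, 0.092], [0.554, 0.095], [0.552, 0.093]]
296 [[0.554, 0.096], [0.554, 0.096], [0.553, 0.095], [0.553, 0.096]]
tips side [362.8 284.1] [364.7 268.6]
tips side [341.2 269.1] [342.4 254. ]
```

View pics/g1z.png

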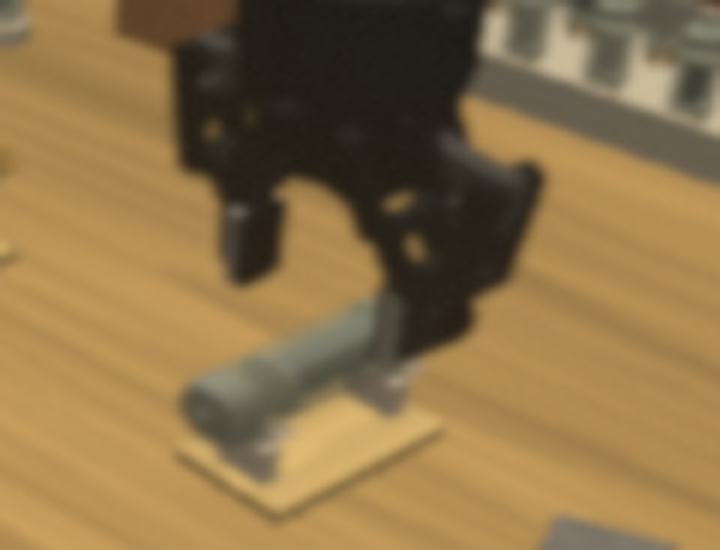

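Both cameras show the real fingertips about 37 mm above where the reported TCP says they are. The wrist depth puts the shut tips at z≈0.067 with the TCP at 0.031, and in the side view the tips hang at z≈0.068. So the fingers shut in the air just above the valve, and its top still reads 0.063, so it hasn't moved. I'll measure that offset again clear of the valve, then redo the grasp.

```bash
python3 - <<'E'
from h import *
c=np.array([.543,-.2926])
r.line_to([*c,.10],v=0.15); 
t=status.read_eef_pos(); snap("side","k1"); snap("wrist","k2")
p,d,K,T=load("k2"); W=np.linalg.inv(T)
for v in range(240,290,3): print(v,[(W[:3,:3]@(np.linalg.inv(K)@[u,v,1]*d[v,u])+W[:3,3]-t).round(4)[[0,2]].tolist() for u in (272,288)])
p,d,K,T=load("k1")
for z in (0,.037): print("tip would be at",proj(K,T,t+[0,0,z]).round(1))
a=cv2.imread("pics/k1.png")[160:300,290:420]; cv2.imwrite("pics/k1z.png",cv2.resize(a,None,fx=4,fy=4,interpolation=2))
r.set_gripper(0.06,40); print(status.read_time_s(), solve_ik([*c,-.006],down(np.radians(-96.2))))
E
```

```text
240 [[-0.0134, -0.0388], [-0.0135, -0.0363]]
243 [[-0.0148, -0.0372], [-0.0158, -0.0369]]
246 [[-0.017, -0.0374], [-0.0178, -0.0368]]
249 [[-0.0193, -0.038], [-0.0199, -0.0369]]
252 [[-0.0214, -0.038], [-0.022, -0.0369]]
255 [[-0.0235, -0.038], [-0.0243, -0.0373]]
258 [[-0.0259, -0.0387], [-0.027, -0.0386]]
261 [[0.0099, 0.0369], [0.01, 0.0383]]
264 [[0.011, 0.0416], [0.0097, 0.0404]]
267 [[0.0106, 0.0435], [0.0095, 0.0427]]
270 [[0.0102, 0.0453], [0.0099, 0.0459]]
273 [[0.0102, 0.0476], [0.0099, 0.0484]]
276 [[0.0101, 0.0498], [0.0096, 0.0501]]
279 [[0.0103, 0.0525], [0.0095, 0.0523]]
282 [[0.0105, 0.055], [0.0097, 0.0547]]
285 [[0.0104, 0.057], [0.0096, 0.0568]]
288 [[0.01, 0.0585], [0.0097, 0.059]]
tip would be at [354.1 251.4]
tip would be at [355.6 236.1]
6.9667 [-0.49424882  0.52182093 -0.12379327  0.92518212  0.          2.75555425]
```

View pics/k1z.png

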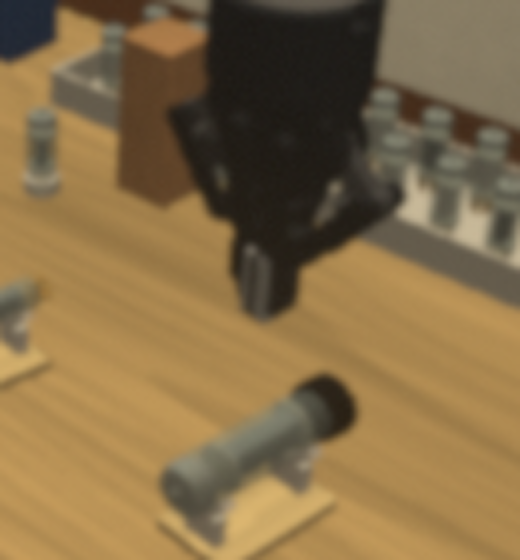

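The tip sits 35 to 37 mm above the reported TCP in both views: (355.5,239) in the side picture and row 260 in the wrist picture. I'll regrasp using that offset and a force guard.

```bash
python3 - <<'E'
from h import *
c=np.array([.543,-.2926])
hit=r.line_to([*c,-.006],v=0.06,threshold=4); print("hit",hit,status.read_eef_pos().round(4),status.read_finger_gap(),status.read_contact_force().round(2))
if not hit:
    r.set_gripper(0.0,40); print("gap",status.read_finger_gap(),status.read_contact_force().round(2))
snap("side","n1"); snap("wrist","n2"); print(status.read_time_s())
a=cv2.imread("pics/n1.png")[180:310,290:420]; a=cv2.resize(a,(420,420),interpolation=2); b=cv2.imread("pics/n2.png")[:, 140:420]
cv2.imwrite("pics/n3.png",np.hstack([a,b]))
E
```

```text
hit False [ 0.5432 -0.2927 -0.0057] 0.05960088718091045 [ 0.03  0.78 -1.31]
gap 0.028799972798065315 [-2.09 -6.02  1.82]
9.3583
```

View pics/n3.png

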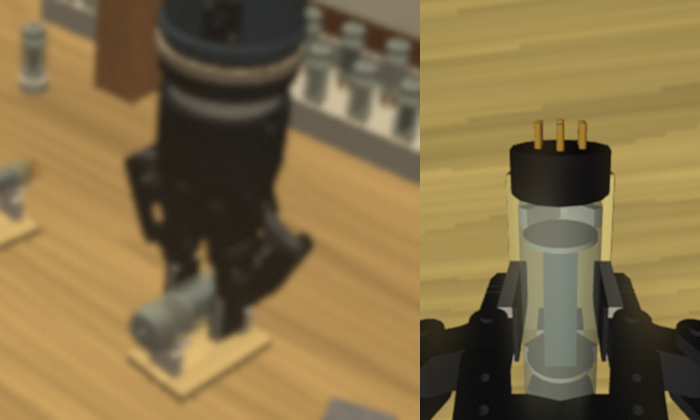

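The fingers stopped at 28.8 mm, and the wrist view shows the valve between the pads. I'll lift it, carry it over the stand and look again.

```bash
python3 - <<'E'
from h import *
c=np.array([.543,-.2926]); q=down(np.radians(-96.2)); qs=down(np.radians(3.0)); o=np.array([.5623,.171])
r.line_to([*c,.02],v=0.06); print("gap",status.read_finger_gap(),status.read_contact_force().round(2))
r.line_to([*c,.15],v=0.2)
r.movep([.56,-.06,.17],down(np.radians(-45)))
r.movep([*o,.15],qs)
print(status.read_eef_pos().round(4),status.read_finger_gap(),status.read_q().round(2))
r.line_to([*o,.085],v=0.1); r.sleep(.2)
print(status.read_eef_pos().round(4),status.read_contact_force().round(2),status.read_torque().round(3))
snap("side","s1"); snap("wrist","s2"); snap("scene","s3"); print(status.read_time_s())
a=cv2.imread("pics/s1.png")[130:240,160:290]; a=cv2.resize(a,(390,400),interpolation=2); b=cv2.imread("pics/s3.png")[160:270,290:400]
cv2.imwrite("pics/s4.png",np.hstack([a,cv2.resize(b,(400,400),interpolation=2)]))
E
```

```text
gap 0.028850952193611844 [ 0.18  0.48 -2.16]
[0.5626 0.1696 0.15  ] 0.028310861337827092 [ 0.29  0.36  0.04  1.25 -0.    1.81]
[0.5627 0.1711 0.0857] [ 0.53  0.2  -0.45] [0.041 0.024 0.026]
13.75
```

View pics/s4.png

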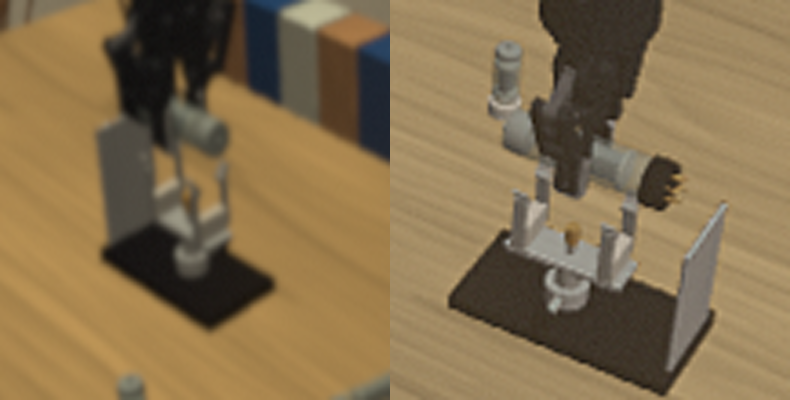

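View pics/s2.png

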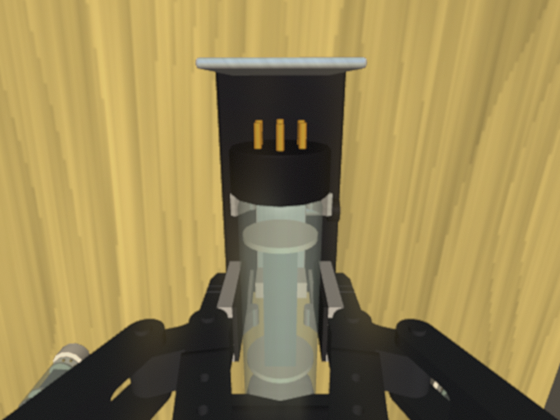

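```bash
python3 - <<'E'
from h import *
p,d,K,T=load("s2"); W=np.linalg.inv(T)
v,u=np.mgrid[:420,:560]; X=np.stack([u,v,np.ones_like(u)],-1)@np.linalg.inv(K).T*d[...,None]@W[:3,:3].T+W[:3,3]
for r0 in list(range(146,210,4))+list(range(210,400,12)):
    row=X[r0,225:340]; ok=(row[:,2]>.115)&(row[:,2]<.175)&(d[r0,225:340]>0)
    if ok.sum()<10: continue
    q=row[ok]; t=q[q[:,2]>np.percentile(q[:,2],60)]
    print(r0,"x %.4f..%.4f mid %.4f y %.4f ztop %.4f"%(q[0,0],q[-1,0],(q[0,0]+q[-1,0])/2,q[:,1].mean(),np.percentile(q[:,2],95)), "c",np.median(row[55-3:55+4,2]).round(4))
# clip check
for uv in [(237,204),(323,204)]: print(X[uv[1],uv[0]].round(4))
p,d,K,T=load("s3"); W=np.linalg.inv(T)
X=np.stack([u,v,np.ones_like(u)],-1)@np.linalg.inv(K).T*d[...,None]@W[:3,:3].T+W[:3,3]
for y0,nm in ((.11,.13),(.13,.14),(.19,.21),(.216,.228)):
    m=(X[...,1]>y0)&(X[...,1]<nm)&(abs(X[...,0]-.5623)<.02)&(X[...,2]>.115)&(X[...,2]<.17); q=X[m]; 
    if len(q): print("scene",y0,len(q),np.percentile(q[:,2],[2,50,98]).round(4),q[:,0].min().round(4))
E
```

```text
146 x 0.5425..0.5745 mid 0.5585 y 0.2335 ztop 0.1476 c 0.1477
150 x 0.5424..0.5749 mid 0.5586 y 0.2333 ztop 0.1495 c 0.1491
154 x 0.5423..0.5752 mid 0.5587 y 0.2328 ztop 0.1555 c 0.1551
158 x 0.5428..0.5751 mid 0.5589 y 0.2317 ztop 0.1563 c 0.156
162 x 0.5423..0.5749 mid 0.5586 y 0.2305 ztop 0.1561 c 0.1559
166 x 0.5423..0.5752 mid 0.5587 y 0.2293 ztop 0.1564 c 0.1561
170 x 0.5428..0.5751 mid 0.5590 y 0.2280 ztop 0.1562 c 0.1563
174 x 0.5427..0.5753 mid 0.5590 y 0.2268 ztop 0.1564 c 0.1561
178 x 0.5427..0.5753 mid 0.5590 y 0.2256 ztop 0.1562 c 0.1559
182 x 0.5426..0.5757 mid 0.5592 y 0.2243 ztop 0.1562 c 0.1559
186 x 0.5427..0.5752 mid 0.5590 y 0.2231 ztop 0.1563 c 0.1563
190 x 0.5428..0.5754 mid 0.5591 y 0.2218 ztop 0.1563 c 0.1562
194 x 0.5435..0.5751 mid 0.5593 y 0.2206 ztop 0.1564 c 0.1563
198 x 0.5457..0.5733 mid 0.5595 y 0.2195 ztop 0.1565 c 0.1559
202 x 0.5455..0.5737 mid 0.5596 y 0.2178 ztop 0.1563 c 0.1556
206 x 0.5452..0.5741 mid 0.5597 y 0.2157 ztop 0.1535 c 0.1528
210 x 0.5450..0.5739 mid 0.5595 y 0.2145 ztop 0.1536 c 0.1532
222 x 0.5456..0.5742 mid 0.5599 y 0.2106 ztop 0
[... 399 characters left out ...]
0.5809 mid 0.5620 y 0.1802 ztop 0.1569 c 0.154
318 x 0.5444..0.5797 mid 0.5620 y 0.1760 ztop 0.1644 c 0.1542
330 x 0.5449..0.5786 mid 0.5618 y 0.1718 ztop 0.1706 c 0.1538
342 x 0.5456..0.5776 mid 0.5616 y 0.1655 ztop 0.1606 c 0.154
354 x 0.5457..0.5779 mid 0.5618 y 0.1605 ztop 0.1623 c 0.154
366 x 0.5459..0.5781 mid 0.5620 y 0.1539 ztop 0.1548 c 0.1545
378 x 0.5491..0.5777 mid 0.5634 y 0.1481 ztop 0.1541 c 0.154
390 x 0.5469..0.5777 mid 0.5623 y 0.1428 ztop 0.1543 c 0.154
[0.5414 0.2015 0.1076]
[0.5795 0.2032 0.1066]
scene 0.11 49 [0.1306 0.1486 0.1551] 0.5608
scene 0.13 40 [0.1309 0.1466 0.153 ] 0.5614
scene 0.19 108 [0.1296 0.1491 0.1555] 0.5517
scene 0.216 65 [0.1293 0.15   0.1562] 0.5468
```

Depth shows the valve is level: its top is at 0.154 m along the whole length. It lies over the clip midline at x=0.5604 versus 0.5605, and its centre is about 1.5 mm along the axis from mid-stand. Next I'll lower it by feel.

```bash
cat > desc.py <<'E'
from h import *
o=np.array([.5623,.1705]); OFF=.0533
f0=np.mean([status.read_contact_force() for _ in range(3)],0)
hit=r.line_to([*o,.062],v=0.06,threshold=4); print("approach",hit,status.read_eef_pos().round(4),(status.read_contact_force()-f0).round(2))
z=status.read_eef_pos()[2] if hit else .062
pk=0; log=[]
while not hit or len(log)==0:
    st=.001 if z>.041 else .0005
    z-=st
    h=r.line_to([*o,z],v=0.012,threshold=8)
    f=status.read_contact_force()-f0; e=status.read_eef_pos(); pk=max(pk,f[2])
    log.append((z,e[2],*f)); 
    print("cmd %.4f tcp %.4f axis %.4f  F %.1f %.1f %.1f gap %.4f %s"%(z,e[2],e[2]+OFF,*f,status.read_finger_gap(),"HIT" if h else ""))
    lo=min(l[4] for l in log[-4:])
    if h or f[2]>14: break
    if z<.041 and f[2]-lo>3.5: print("rise"); break
    if z<.026: print("deep"); break
print("peak",pk,status.read_torque().round(3),status.read_time_s())
E
python3 desc.py
```

```text
approach False [0.5621 0.1704 0.0616] [0.65 0.1  0.23]
cmd 0.0610 tcp 0.0612 axis 0.1145  F 0.7 0.0 0.2 gap 0.0292 
cmd 0.0600 tcp 0.0600 axis 0.1133  F 0.7 -0.6 0.1 gap 0.0287 
cmd 0.0590 tcp 0.0589 axis 0.1122  F 0.5 0.4 -0.4 gap 0.0289 
cmd 0.0580 tcp 0.0579 axis 0.1112  F 0.9 0.6 0.7 gap 0.0286 
cmd 0.0570 tcp 0.0569 axis 0.1102  F 0.9 1.6 0.0 gap 0.0291 
cmd 0.0560 tcp 0.0559 axis 0.1092  F 0.1 1.0 -0.2 gap 0.0288 
cmd 0.0550 tcp 0.0550 axis 0.1083  F 1.6 -0.6 -0.5 gap 0.0291 
cmd 0.0540 tcp 0.0542 axis 0.1075  F 2.2 -0.5 1.4 gap 0.0286 
cmd 0.0530 tcp 0.0533 axis 0.1066  F 3.6 0.7 3.9 gap 0.0285 
cmd 0.0520 tcp 0.0524 axis 0.1057  F 1.7 0.4 5.4 gap 0.0292 
cmd 0.0510 tcp 0.0516 axis 0.1049  F 1.4 0.6 7.5 gap 0.0287 
cmd 0.0500 tcp 0.0507 axis 0.1040  F 1.2 0.7 7.3 gap 0.0286 
cmd 0.0490 tcp 0.0497 axis 0.1030  F 1.9 0.2 7.4 gap 0.0287 
cmd 0.0480 tcp 0.0487 axis 0.1020  F 2.0 0.3 8.0 gap 0.0290 
cmd 0.0470 tcp 0.0476 axis 0.1009  F 1.7 1.3 8.1 gap 0.0285 
cmd 0.0460 tcp 0.0465 axis 0.0998  F 1.5 0.7 6.5 gap 0.0288 
cmd 0.0450 tcp 0.0454 axis 0.0987  F 2.2 0.6 5.8 gap 0.0289 
cm
[... 459 characters left out ...]
 F 2.5 1.4 1.6 gap 0.0293 
cmd 0.0385 tcp 0.0384 axis 0.0917  F 3.0 0.8 1.1 gap 0.0291 
cmd 0.0380 tcp 0.0379 axis 0.0912  F 2.9 0.7 1.2 gap 0.0287 
cmd 0.0375 tcp 0.0374 axis 0.0907  F 3.3 1.0 0.3 gap 0.0286 
cmd 0.0370 tcp 0.0369 axis 0.0902  F 3.1 0.6 -0.3 gap 0.0293 
cmd 0.0365 tcp 0.0364 axis 0.0897  F 3.6 0.4 0.3 gap 0.0287 
cmd 0.0360 tcp 0.0359 axis 0.0892  F 2.5 -0.1 0.4 gap 0.0288 
cmd 0.0355 tcp 0.0354 axis 0.0887  F 3.6 0.8 -0.2 gap 0.0287 
cmd 0.0350 tcp 0.0349 axis 0.0882  F 2.6 0.7 -0.1 gap 0.0290 
cmd 0.0345 tcp 0.0345 axis 0.0878  F 2.7 0.5 1.0 gap 0.0290 
cmd 0.0340 tcp 0.0344 axis 0.0877  F 2.8 -0.5 6.2 gap 0.0288 
rise
peak 8.075347675820387 [-0.109 -0.062 -0.015] 23.0333
```

The push peaked at 8 N and fell off, then rose from 1 to 6.2 N with the axis at 0.0877 m. That is the hard floor, and it matches the camera's 0.088 m. I'll nudge it slightly to seat both ends, relax, and look before letting go.

```bash
python3 - <<'E'
from h import *
o=np.array([.5623,.1705])
h=r.line_to([*o,.0337],v=.01,threshold=6); print(h,status.read_eef_pos().round(4),status.read_contact_force().round(2))
r.line_to([*o,.0345],v=.01); print(status.read_eef_pos().round(4),status.read_contact_force().round(2))
snap("wrist","v1"); snap("scene","v2"); print(status.read_time_s())
p,d,K,T=load("v1"); W=np.linalg.inv(T)
v,u=np.mgrid[:420,:560]; X=np.stack([u,v,np.ones_like(u)],-1)@np.linalg.inv(K).T*d[...,None]@W[:3,:3].T+W[:3,3]
for r0 in list(range(146,210,8))+list(range(210,400,12)): print(r0,X[r0,277:284,1].mean().round(4),np.median(X[r0,277:284,2]).round(4))
E
```

```text
False [0.5624 0.1705 0.0344] [-1.13 -0.42  8.58]
[0.5624 0.1705 0.0345] [1.91 0.49 2.21]
23.6333
146 0.234 0.0978
154 0.2328 0.1043
162 0.2306 0.1053
170 0.2283 0.1052
178 0.2258 0.1053
186 0.2233 0.1048
194 0.2207 0.1049
202 0.2183 0.1047
210 0.2149 0.1024
222 0.2111 0.103
234 0.2068 0.1023
246 0.203 0.103
258 0.1987 0.1029
270 0.1945 0.1028
282 0.1897 0.1026
294 0.1856 0.1034
306 0.1806 0.1028
318 0.176 0.1034
330 0.1708 0.1025
342 0.1659 0.103
354 0.1612 0.1035
366 0.1559 0.1036
378 0.1505 0.1032
390 0.1446 0.1027
```

View pics/v1.png

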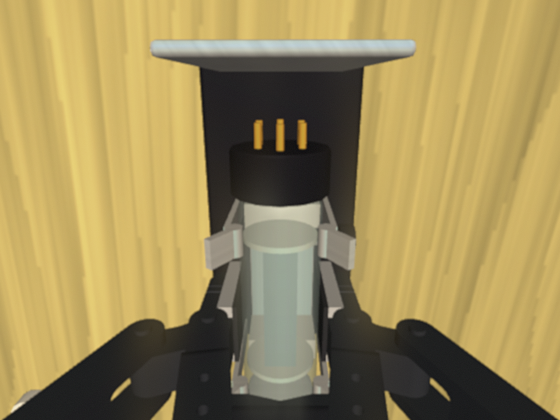

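The valve is level (top at 0.103 m all along) and the clip arms sit symmetrically around it at (223,250) and (338,250). Pins point to the plate. I'll release and back off.

```bash
python3 - <<'E'
from h import *
o=np.array([.5623,.1705])
r.set_gripper(0.06); print(status.read_finger_gap(),status.read_contact_force().round(2))
r.line_to([*o,.20],v=.12); r.sleep(.2)
snap("wrist","e1"); snap("scene","e2"); snap("side","e3"); print(status.read_time_s(),status.read_contact_force().round(2))
p,d,K,T=load("e1"); W=np.linalg.inv(T)
v,u=np.mgrid[:420,:560]; X=np.stack([u,v,np.ones_like(u)],-1)@np.linalg.inv(K).T*d[...,None]@W[:3,:3].T+W[:3,3]
for y in np.arange(.12,.235,.01):
    q=X[(abs(X[...,1]-y)<.0025)&(abs(X[...,0]-(.5623-.0524*(y-.171)))<.004)&(d>.1)]
    if len(q): print(y.round(3),np.median(q[:,2]).round(4))
a=cv2.imread("pics/e2.png")[150:280,160:400]; cv2.imwrite("pics/e4.png",np.hstack([cv2.imread("pics/e1.png")[:,140:420],cv2.resize(a,(500,420),interpolation=2)]))
E
```

```text
0.05992207213340667 [-0.5  -0.17 -0.04]
25.925 [ 0.08  0.06 -0.34]
0.12 0.1025
0.13 0.1024
0.14 0.1025
0.15 0.1026
0.16 0.1024
0.17 0.1027
0.18 0.1026
0.19 0.1024
0.2 0.1025
0.21 0.1025
0.22 0.1046
0.23 0.1045
```

View pics/e4.png

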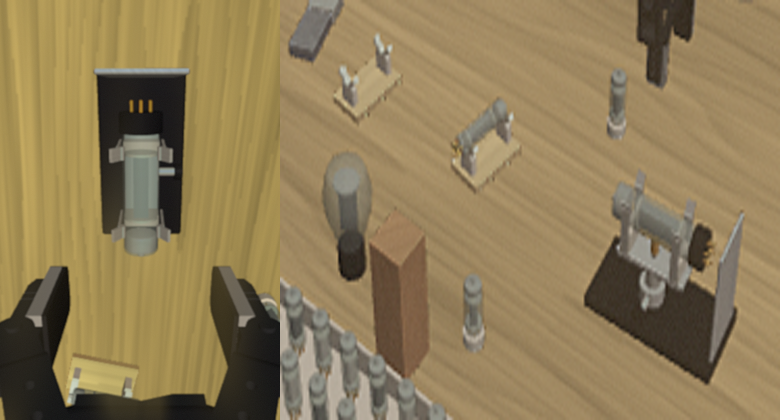

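The valve lies level in both clips with its pins towards the plate. The other items stand where they were, and the robot is clear. Handing in.

```bash
python3 - <<'E'
from h import *
a=cv2.imread("pics/scene0.png").astype(int);b=cv2.imread("pics/e2.png").astype(int)
m=abs(a-b).max(2)>60
for n,(u0,v0,u1,v1) in dict(brush=(162,130,192,168),slim=(240,175,276,208),st1=(314,168,330,194),st2=(244,232,262,260),globe=(180,195,204,238),carton=(204,215,232,268)).items(): print(n,m[v0:v1,u0:u1].sum())
finish_job(); print(status.read_time_s())
E
```

```text
brush 4
slim 0
st1 0
st2 0
globe 0
carton 0
the job is handed in; nothing more can be done
the job is handed in; nothing more can be done
```

The thick valve is clipped into the stand, fully home with its pins towards the end plate, and I handed the job in at about 26 s on the robot's clock.

- **Pressing down:** I lowered it in 1 mm and then 0.5 mm steps. The push peaked at about 8 N while the clips spread, fell to about 0 N after they snapped, then rose steeply at the hard floor. It reached at most about 9 N there, against the 22 N breaking push.
- **Home height:** the floor was felt with the valve's axis at about 0.0877 m, matching the camera estimate of 0.088 m.
- **After release:** the top of the glass read 0.1025 m along its whole length, so it stayed level. The two clips sat evenly around it and the robot was clear.
- **Bystanders:** comparing scene pictures from before and after, nothing changed around the slim valve, both small valves, the pear-shaped valve or the upright carton. The brush area differed by only 4 pixels. I did not run this check on the lying carton, but saw no contact with it.

**Disagreement in the tool data:** the real fingertips sit about 36 mm behind the stated TCP. Because of that, my first grasp closed in the air just above the valve without moving it. I measured the offset in two cameras and corrected for it, and the second grasp held.

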